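# Widen the spark gap by one turn of the hand wheel

## Task

Widen the gap between the two brass balls by one step: with the fingertips, push the hand wheel round clockwise (seen from above) by its upright red handle through exactly one full turn, so that the handle comes to rest where it stood at the start, then move clear. Push the handle gently from behind, do not pinch it, and leave the capacitor, beaker and multimeter beside the stand alone.

Things in the scene. Friction and masses are not known exactly. Their poses are not given: they have to be found in the camera images.
- gap_stand: Sphere gap test stand, fixed to the worktop. Origin on the worktop under the hand wheel's upright axis; x runs along the bed, z up. Steel base 305x90x12 mm from x=-50 to x=+255 mm. Grey gear housing 78x78 mm round the origin, top at 78 mm. Two brass balls (44 mm diameter, centres 86 mm up, tops 108 mm up) on white insulators: one fixed at x=230 mm, one on the carriage at x=180 mm or less.
- wheel_axis (a point): Point on the upright axis of the steel hand wheel, at mid-height of its rim, 100 mm above the worktop. Rim: mean radius 65 mm, round bar of 14 mm diameter (top 107 mm above the worktop), three spokes, hub top 108 mm above the worktop.
- handle: Upright red plastic handle on the wheel's rim, 65 mm from the wheel's axis: a round sleeve, 17 mm diameter at the foot, 22 mm at its widest, 50 mm tall, that turns freely on its pin. Origin at the centre of its foot, 109 mm above the worktop (a steel washer of 20 mm diameter lies under it); its top is 159 mm above the worktop.
- handle_mid (a point): Centre of the red handle, half-way up, 134 mm above the worktop, 65 mm from the wheel's axis.
- gap_wheel (a joint): Angle of the hand wheel (rad), growing clockwise seen from above; it starts anywhere from 0 to 5, one turn is 6.283. Stops at -0.05 and 13.5. At 0 the handle lies on the stand's +x side. The wheel turns with a drag of about 2 N at the handle and stays where it is left.
- carriage (a joint): Travel of the ball carriage along the bed towards the wheel (m); the wheel's screw drives it, 10 mm for each turn clockwise, which widens the gap.
- cap_1: Blue and white capacitor, 35 mm diameter, 58 mm tall, standing loose beside the stand. Origin at the centre of its foot.
- beaker: Small glass beaker, 55x60x70 mm, standing loose beside the stand. Origin at the centre of its foot.
- multimeter: Yellow and black multimeter, 150x68x47 mm (x along its length), lying loose. Origin at the centre of its underside.

How it is judged:
On the way, in this order (a step that is already met when the one before it is completed fails the run):
1. the fingers push the handle through the far half of its circle, more than about a third of a turn from where it started (contact force between the fingers and handle above 0.2 N and distance of handle_mid from where it was at the start of the episode above 0.11 m).
2. the fingers push the handle on through the last third of the turn (contact force between the fingers and handle above 0.2 N and distance of handle_mid from where it was at the start of the episode between 0.02 and 0.09 m and value of joint gap_wheel above 3.6 rad).
At the end, for the whole second after the job is handed in: The wheel has been turned clockwise through one full turn: the handle is at rest within 12 mm (about 10 degrees) of where it stood at the start, with the wheel one turn further on (joint between 5.9 and 11.8) (distance of handle_mid from where it was at the start of the episode below 0.012 m and value of joint gap_wheel between 5.9 and 11.8 rad and velocity of joint gap_wheel between -0.05 and 0.05 rad/s); the robot touches nothing.
It fails at once if the handle is pinched or shoved hard (more than 25 N from the fingers) (contact force between the fingers and handle above 25 N).
It fails at once if the capacitor is moved more than 15 mm, or lifted (distance of cap_1 from where it was at the start of the episode above 0.015 m).
It fails at once if the beaker is moved more than 15 mm, or lifted (distance of beaker from where it was at the start of the episode above 0.015 m).
It fails at once if the multimeter is moved more than 15 mm, or lifted (distance of multimeter from where it was at the start of the episode above 0.015 m).
It also fails if it takes over 64 s, if anything falls off the work surface, if the arm or the gripper's body presses on something with over 40 N, if the wrist force passes 120 N, or if a joint passes its speed limit or range.

## Robot

A 7-joint arm with a two-finger parallel gripper is mounted at the origin on a cart in front of the work surface, level with it; the furniture and walls round the work are solid. World frame = base frame: x ahead of the robot, y to its left, z up, the work surface at z = 0. Lengths are in m, angles in rad, forces in N, time in s.
With the tool pointing down it reaches from about 0.4 to 0.85 m from the base axis. Payload 6.9 kg.
Tool frame: the origin (TCP) lies at the centre of the arm's flange, where the gripper is bolted on; the fingertips stand 173 mm ahead of it and the grasp point (between the pads) lies 155 mm ahead of it; z points along the fingers, y is the line along which they close (so a half turn about z gives the same grasp; the last joint's range is limited). The gripper opens to 85 mm and grips with 20 to 120 N. Pads are 22 mm wide; open, the fingers measure 114 mm over their backs; the gripper's body (76 mm by 85 mm) begins 54 mm behind the grasp point. The pads swing forward as they close: fully open they stand 13 mm farther back than shut.
Start: joints at [1.387, 0.507, -0.238, 1.5, 0.126, 1.149, -0.155], TCP at [0.178, -0.599, 0.405] pointing down, gripper open.
Joint ranges: [-3.08, 3.08], [-0.24, 2.05], [-1.43, 1.35], [0, 2.5], [-1.52, 4.66], [0.17, 1.96], [-2.89, 2.89]. Speed limits (rad/s): [2.39, 2.39, 3.14, 3.14, 3.14, 3.14, 3.14].

## Interface

Orientations are given as a rotation vector (axis times angle).
In Python, from plant import robot gives the robot as it stands.
- The arm moves only by the shell command python3 -m crank 'ROWS' [FORCE]. ROWS is text: rows parted by semicolons, each of 7 numbers parted by spaces: the shift along the tool's x, y, z in mm, then the turn, a rotation vector about the tool's x, y, z in degrees, then the opening, from 0 (shut) to 1 (fully open). In form: dx dy dz ax ay az gripper; .... A call has 1 to 10 rows; each row shifts and turns the commanded pose from where the row before left it, along the tool's axes as they then stand; what a row does not reach is not made up. A row lasts 1/8 s, in which the tool goes at most 62.5 mm and 10.7 degrees, less where a joint would pass 70% of its speed; a pose out of reach is approached as far as the arm can. A call with a gripper value outside its range is refused whole. The fingers move at their own pace and stop on an object; FORCE is the grip in N (left out, the last holds). Time passes only in rows, so rows that do not move let the fingers close. It gives the time, the measured TCP pose, the force, the opening and the grip force at its end, in the units of the state.
- robot.get_obs(): the state, without advancing time (a new reading comes with each control period).
- robot.capture(name): name is "side" or "top" or "wrist"; returns a dict with "pixels" (480x640x3 uint8, red, green, blue), "range_z" (480x640 float32, m along the optical axis (not along the pixel's ray), 0 where there is no reading), "mtx" (3x3 intrinsics, pixels), "rvec" (rotation vector, rad) and "tvec" (3), from world to camera coordinates, as OpenCV has them; the wrist camera has in their place "mount" (4x4, takes a point from camera to tool coordinates, whose origin is the TCP and whose axes are the flange's). Camera axes: x right, y down, z forward; pixel columns grow to the right and rows downward; lengths in m; the calibration is good to about 2 mm. A picture is of the moment at which its call begins: read the wrist's pose just before it.
- robot.finish_job(): hands the job in; it is judged then, once.
Trained networks look in the newest picture that a camera, given by its name, has taken for a name from the list of things; names that differ only in an ending like _2 or _b are one class to them, and where a whole thing is asked for, a point or a joint stands for the part that bears it (a point fixed in the world has none). Each returns a list of dicts, best first, with "confidence" (0 to 1); they miss things now and then, are a little off and sometimes report something else, mostly with a low value. They report only what shows in the picture. A call takes as long as a camera call.
- robot.find_in(target, camera): "box" ([left, top, right, bottom] in pixels, round what is visible of it).
- robot.spot_point(target, camera): "uv" ([column, row] in pixels: a listed point, or the origin of a listed thing).
The state is a dict: "t": time; "qpos": joint angles; "qvel": joint speeds; "joint_torque": joint torques, N m; "position": TCP position; "tcp_rot": TCP orientation; "ft_force": force on the tool from outside, world axes, zero at the start; "torque": the same for the moment, N m; "gripper_width": finger opening in m; "grip_force": force on a finger pad.
Only numpy, scipy, OpenCV 4.12 (cv2) and the standard library are available. Lean on these libraries where they do the work, as an engineer would, in place of code of your own. Each camera call takes 0.05 s, during which the arm holds its last target. There are 200 camera calls.

## Working session

There is one attempt and no reset: what is moved stays moved. The work goes in short steps, Python scripts to look and compute and a shell command to move; the robot and the scene stay as the last step left them, time stands still between calls to the robot, and variables do not carry over. Pictures are saved under pics/ and viewed, at most 10 in all, crops included, and the job is handed in when it is done.

```bash
ls; mkdir -p pics
cat > h.py <<'E'
import numpy as np, cv2
from scipy.spatial.transform import Rotation as R
from plant import robot
def cam(name):
    o=robot.get_obs(); c=robot.capture(name)
    if 'rvec' in c and c.get('rvec') is not None:
        Rm=R.from_rotvec(np.ravel(c['rvec'])).as_matrix(); t=np.ravel(c['tvec'])
        c['Rcw']=Rm.T; c['pos']=-Rm.T@t
    else:
        M=np.array(c['mount']); Rt=R.from_rotvec(o['tcp_rot']).as_matrix()
        c['Rcw']=Rt@M[:3,:3]; c['pos']=Rt@M[:3,3]+o['position']
    return c
def ray(c,uv):
    return c['Rcw']@np.linalg.solve(c['mtx'],[uv[0],uv[1],1.])
def at_z(c,uv,z):
    d=ray(c,uv); return c['pos']+d*(z-c['pos'][2])/d[2]
def depth(c,uv):
    u,v=int(round(uv[0])),int(round(uv[1])); p=c['range_z'][v-2:v+3,u-2:u+3]; p=p[p>0]
    return c['pos']+ray(c,uv)*np.median(p) if p.size else None
def save(c,n): cv2.imwrite('pics/'+n,c['pixels'][:,:,::-1])
E
python3 - <<'E'
from h import *
np.set_printoptions(precision=3,suppress=True)
o=robot.get_obs(); print(o['position'],R.from_rotvec(o['tcp_rot']).as_matrix())
Z={'wheel_axis':.1,'handle_mid':.134,'handle':.109,'gap_stand':0,'cap_1':0,'beaker':0,'multimeter':0}
for n in ('top','side'):
    c=cam(n); save(c,n+'1.png'); print(n,c['pos'])
    for k,z in Z.items():
        for r in robot.spot_point(k,n)[:2]: print(k,r['confidence'],np.array(r['uv']),at_z(c,r['uv'],z),depth(c,r['uv']))
E
```

```text
pics
[ 0.178 -0.599  0.404] [[ 0.959  0.285 -0.001]
 [ 0.285 -0.959  0.002]
 [-0.    -0.002 -1.   ]]
top [0.444 0.214 0.959]
wheel_axis 0.83 [431.  249.2] [0.531 0.044 0.1  ] [0.53  0.046 0.109]
handle 0.65 [419.2 254.6] [0.52  0.067 0.109] [0.523 0.063 0.086]
handle 0.61 [446.  214.2] [0.593 0.018 0.109] [0.586 0.027 0.145]
gap_stand 0.8 [420.6 254.3] [0.531 0.045 0.   ] [0.523 0.061 0.087]
gap_stand 0.68 [430.1 249.8] [0.54  0.026 0.   ] [0.529 0.048 0.109]
cap_1 0.77 [348.3 265.2] [0.509 0.189 0.   ] [0.505 0.19  0.052]
beaker 0.9 [310.9 242.4] [0.555 0.264 0.   ] [0.554 0.264 0.004]
multimeter 0.74 [279.1 225.1] [0.59  0.328 0.   ] [0.583 0.323 0.042]
side [0.196 1.03  0.685]
wheel_axis 0.92 [358.3 199.7] [0.529 0.041 0.1  ] [0.526 0.051 0.106]
handle_mid 0.78 [334.7 174.2] [0.593 0.015 0.134] [0.588 0.028 0.141]
handle 0.47 [331.1 182.1] [0.604 0.007 0.109] [0.595 0.03  0.122]
gap_stand 0.72 [355.2 243.2] [0.527 0.055 0.   ] [0.517 0.086 0.022]
cap_1 0.62 [339.3 276.9] [0.515 0.181 0.   ] [0.506 0.204 0.019]
beaker 0.96 [308.5 298.9] [0.543 0.268 0.   ] [0.536 0.284 0.014]
beaker 0.35 [339.5 276.5] [0.515 0.18  0.   ] [0.505 0.205 0.02 ]
multimeter 0.68 [274.3 309.4] [0.589 0.32  0.   ] [0.568 0.357 0.036]
```

View pics/top1.png

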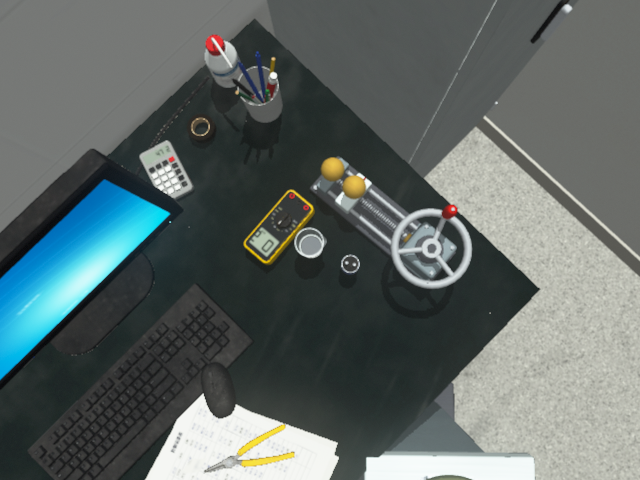

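View pics/side1.png

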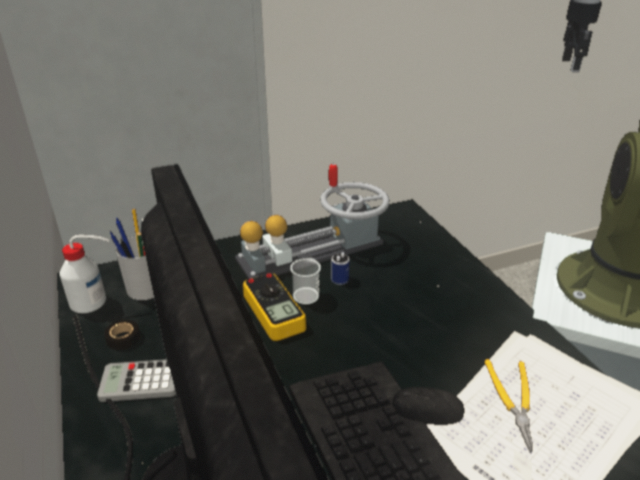

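The top view shows the wheel hub at about (431,249) and the red handle at (450,211). The balls are at (332,169) and (354,187), with the cap, beaker and meter on the left. The side view agrees, with the handle at (334,174). Next I'll refine the handle position by its red colour and check the clearance to the cabinet.

Run:
```python
from h import *
np.set_printoptions(precision=3,suppress=True)
for n in ('top','side'):
    c=cam(n); vv,uu=np.mgrid[0:480,0:640]; z=c['range_z']
    d=np.stack([uu,vv,np.ones_like(uu)],-1)@np.linalg.inv(c['mtx']).T@c['Rcw'].T
    P=c['pos']+d*z[...,None]
    hs=cv2.cvtColor(c['pixels'],cv2.COLOR_RGB2HSV); ok=(z>0)
    red=((hs[...,0]<8)|(hs[...,0]>172))&(hs[...,1]>150)&(hs[...,2]>70)&ok&(np.hypot(P[...,0]-.53,P[...,1]-.043)<.12)
    q=P[red]; print(n,'red',len(q),q.mean(0),q.min(0),q.max(0)); t=q[q[:,2]>.148]; print('top part',len(t),t.mean(0) if len(t) else 0)
    rr=np.hypot(P[...,0]-.53,P[...,1]-.043)
    rim=ok&(P[...,2]>.095)&(P[...,2]<.112)&(rr<.085)&(rr>.05)&~red
    q=P[rim]; A=np.c_[2*q[:,:2],np.ones(len(q))]; s=np.linalg.lstsq(A,(q[:,:2]**2).sum(1),rcond=None)[0]
    print('rim circle',s[:2],np.sqrt(s[2]+s[0]**2+s[1]**2))
    tall=ok&(P[...,2]>.17)&(rr<.35)&(P[...,0]>.3); q=P[tall]
    if len(q): i=np.argsort(rr[tall])[:400:80]; print('tall',len(q),q[i],rr[tall][i])
```

```text
top red 136 [0.591 0.022 0.146] [ 0.582 -0.012 -0.002] [0.631 0.029 0.161]
top part 93 [0.59  0.021 0.155]
rim circle [0.532 0.045] 0.06429897846240995
tall 14801 [[0.73  0.044 0.511]
 [0.731 0.042 0.41 ]
 [0.731 0.041 0.428]
 [0.731 0.04  0.291]
 [0.732 0.04  0.28 ]] [0.2   0.201 0.201 0.201 0.202]
side red 145 [0.593 0.028 0.139] [0.585 0.017 0.115] [0.602 0.034 0.16 ]
top part 41 [0.593 0.027 0.154]
rim circle [0.534 0.051] 0.06448355218511105
tall 14592 [[0.731 0.051 0.331]
 [0.734 0.044 0.42 ]
 [0.735 0.046 0.458]
 [0.736 0.049 0.239]
 [0.736 0.048 0.38 ]] [0.202 0.204 0.205 0.206 0.206]
```

```bash
python3 -m crank '0 0 0 0 0 0 0' 20
```

```text
t: 1.02
position: [0.178, -0.5991, 0.4047]
tcp_rot: [-3.109, -0.452, -0.0]
ft_force: [-1.1, -0.3, -0.2]
gripper_width: 0.0697
grip_force: 0.0
```

```bash
python3 -m crank '0 0 0 0 0 10 0; 0 0 0 0 0 10 0; 0 0 0 0 0 10 0; 0 0 0 0 0 10 0; 8 -50 0 0 0 0 0; 8 -50 0 0 0 0 0; 8 -50 0 0 0 0 0; 8 -50 0 0 0 0 0; 8 -50 0 0 0 0 0; 0 0 0 0 0 0 0' 20
```

```text
t: 2.28
position: [0.3167, -0.3823, 0.4051]
tcp_rot: [-3.077, 0.628, -0.002]
ft_force: [-0.3, -2.2, 1.3]
gripper_width: -0.0004
grip_force: 0.0
```

```bash
python3 -m crank '8 -52 0 0 0 0 0; 8 -52 0 0 0 0 0; 8 -52 0 0 0 0 0; 8 -52 0 0 0 0 0; 8 -52 0 0 0 0 0; 8 -52 0 0 0 0 0; 8 -52 0 0 0 0 0; 8 -52 0 0 0 0 0; 8 -52 0 0 0 0 0; 4 -52 0 0 0 0 0'
```

```text
t: 3.52
position: [0.5922, 0.0611, 0.4046]
tcp_rot: [3.075, -0.641, 0.001]
ft_force: [0.7, 0.1, -0.3]
gripper_width: 0.0
grip_force: 0.0
```

```bash
python3 -m crank '0 0 0 0 0 0 0; 0 0 0 0 0 0 0'
python3 - <<'E'
from h import *
np.set_printoptions(precision=4,suppress=True)
o=robot.get_obs(); print(o['position'],o['qpos'],o['ft_force'])
c=cam('wrist'); save(c,'w1.png')
for k,z in {'wheel_axis':.1,'handle_mid':.134,'handle':.109}.items():
    for r in robot.spot_point(k,'wrist')[:2]: print(k,r['confidence'],np.array(r['uv']),at_z(c,r['uv'],z),depth(c,r['uv']))
E
```

```text
t: 3.78
position: [0.591, 0.0599, 0.4043]
tcp_rot: [3.075, -0.64, -0.001]
ft_force: [0.5, -0.4, 0.6]
gripper_width: -0.0001
grip_force: 0.0
[0.591  0.0599 0.4043] [ 0.0376  0.4625 -0.281   1.5855  0.1393  1.1141 -2.2581] [ 0.492  -0.4074  0.5671]
wheel_axis 0.56 [351.3 277.8] [0.5357 0.0469 0.1   ] [0.5396 0.0463 0.1086]
handle_mid 0.82 [363.4 211.2] [0.593  0.0195 0.134 ] [0.5994 0.0205 0.1573]
handle 0.76 [360.2 199.9] [0.5949 0.0174 0.109 ] [0.6039 0.0192 0.1459]
handle 0.65 [ 94.  299.9] [0.6041 0.2416 0.109 ] [0.5887 0.3001 0.0357]
```

```bash
python3 -m crank '5 -2 0 0 0 0 0; 0 0 20 0 0 0 0; 0 0 20 0 0 0 0; 0 0 20 0 0 0 0; 0 0 20 0 0 0 0; 0 0 21 0 0 0 0; 0 0 0 0 0 0 0; 0 0 0 0 0 0 0'
cat > plan.py <<'E'
import sys; from h import *
np.set_printoptions(precision=1,suppress=True)
C=np.array([.533,.046]); r=65.; step=float(sys.argv[1]); N=int(sys.argv[2])
o=robot.get_obs(); Rt=R.from_rotvec(o['tcp_rot']).as_matrix(); phi=np.arctan2(Rt[1,0],Rt[0,0])
d=(o['position'][:2]-C)*1000; th=np.arctan2(d[1],d[0])
H=np.radians(-23.8); k=np.degrees(th-H)
print('t',o['t'],'pos',o['position']*1000,'phi %.1f psi %.1f r %.1f'%(np.degrees(phi),k,np.hypot(*d)),'F',o['ft_force'])
p=d
for i in range(N):
    s=step if i>3 or len(sys.argv)<4 else float(sys.argv[3])
    th-=np.radians(s); n=r*np.array([np.cos(th),np.sin(th)]); w=n-p; p=n
    print('%.1f %.1f'%((Rt[:2,:2].T@w)[0],(Rt[:2,:2].T@w)[1]),end='; ')
print()
E
python3 plan.py 8 10 4
```

```text
t: 4.97
position: [0.5967, 0.0608, 0.3045]
tcp_rot: [-3.076, 0.639, -0.002]
ft_force: [-1.0, 1.4, 0.1]
gripper_width: 0.0
grip_force: 0.0
t 4.975 pos [596.7  60.8 304.5] phi -23.5 psi 36.9 r 65.4 F [-1.   1.4  0.1]
2.3 4.0; 2.3 3.9; 2.0 4.1; 1.7 4.2; 2.6 8.7; 1.4 9.0; 0.1 9.1; -1.2 9.0; -2.4 8.7; -3.6 8.3;
```

```bash
python3 -m crank '2.3 4 0 0 0 0 0; 2.3 4 0 0 0 0 0; 2 4 0 0 0 0 0; 1.7 4.2 0 0 0 0 0; 2.6 8.7 0 0 0 0 0; 1.4 9 0 0 0 0 0; 0.1 9.1 0 0 0 0 0; -1.2 9 0 0 0 0 0; -2.4 8.7 0 0 0 0 0; -3.6 8.3 0 0 0 0 0'
python3 plan.py 8 10
python3 - <<'E'
from h import *
c=cam('top'); save(c,'t2.png')
for n in ('top','side'):
    if n=='side': c=cam(n)
    for r in robot.spot_point('handle_mid',n)[:2]: print(n,r['confidence'],at_z(c,r['uv'],.134))
E
```

```text
t: 6.22
position: [0.5732, -0.0052, 0.3037]
tcp_rot: [3.076, -0.639, 0.001]
ft_force: [2.0, 1.1, 0.6]
gripper_width: -0.0001
grip_force: 1.1
t 6.225 pos [573.2  -5.2 303.7] phi -23.5 psi -28.0 r 65.1 F [2.  1.1 0.6]
-5.0 7.6; -5.9 6.9; -6.8 6.0; -7.6 5.0; -8.2 3.9; -8.6 2.7; -8.9 1.5; -9.1 0.3; -9.0 -1.0; -8.8 -2.2; 
top 0.51 [ 0.55355104 -0.01919774  0.134     ]
side 0.63 [ 0.55571919 -0.02928571  0.134     ]
```

```bash
python3 -m crank '-5 7.6 0 0 0 0 0; -5.9 6.9 0 0 0 0 0; -6.8 6 0 0 0 0 0; -7.6 5 0 0 0 0 0; -8.2 3.9 0 0 0 0 0; -8.6 2.7 0 0 0 0 0; -8.9 1.5 0 0 0 0 0; -9.1 0.3 0 0 0 0 0; -9 -1 0 0 0 0 0; -8.8 -2.2 0 0 0 0 0'
python3 plan.py 8 10
```

```text
t: 7.68
position: [0.4893, -0.0013, 0.3037]
tcp_rot: [3.076, -0.639, -0.0]
ft_force: [1.9, -2.7, -0.3]
gripper_width: 0.0
grip_force: 1.2
t 7.675 pos [489.3  -1.3 303.7] phi -23.5 psi -108.9 r 64.4 F [ 1.9 -2.7 -0.3]
-8.5 -3.0; -7.8 -4.7; -7.0 -5.7; -6.2 -6.7; -5.2 -7.5; -4.1 -8.1; -2.9 -8.6; -1.7 -8.9; -0.4 -9.1; 0.8 -9.0;
```

```bash
python3 -m crank '-8.5 -3 0 0 0 0 0; -7.8 -4.7 0 0 0 0 0; -7 -5.7 0 0 0 0 0; -6.2 -6.7 0 0 0 0 0; -5.2 -7.5 0 0 0 0 0; -4.1 -8.1 0 0 0 0 0; -2.9 -8.6 0 0 0 0 0; -1.7 -8.9 0 0 0 0 0; -0.4 -9.1 0 0 0 0 0; 0.8 -9 0 0 0 0 0'
python3 plan.py 8 10
python3 - <<'E'
from h import *
for n in ('top','side'):
    c=cam(n)
    for r in robot.spot_point('handle_mid',n)[:1]: print(n,r['confidence'],at_z(c,r['uv'],.134))
E
```

```text
t: 8.93
position: [0.479, 0.0815, 0.3036]
tcp_rot: [3.076, -0.638, -0.001]
ft_force: [-1.3, -1.8, -0.4]
gripper_width: -0.0001
grip_force: 1.1
t 8.925 pos [479.   81.5 303.6] phi -23.5 psi 170.5 r 64.7 F [-1.3 -1.8 -0.4]
1.8 -8.9; 3.4 -8.4; 4.5 -7.9; 5.6 -7.2; 6.5 -6.3; 7.3 -5.3; 8.0 -4.3; 8.5 -3.1; 8.9 -1.9; 9.0 -0.7; 
side 0.58 [0.50111777 0.09211439 0.134     ]
```

```bash
python3 -m crank '1.8 -8.9 0 0 0 0 0; 3.4 -8.4 0 0 0 0 0; 4.5 -7.9 0 0 0 0 0; 5.6 -7.2 0 0 0 0 0; 6.5 -6.3 0 0 0 0 0; 7.3 -5.3 0 0 0 0 0; 8 -4.3 0 0 0 0 0; 8.5 -3.1 0 0 0 0 0; 8.9 -1.9 0 0 0 0 0; 9 -0.7 0 0 0 0 0'
python3 plan.py 6 10;  python3 - <<'E'
from h import *
for n in ('top','side'):
    c=cam(n)
    for r in robot.spot_point('handle_mid',n)[:1]: print(n,r['confidence'],at_z(c,r['uv'],.134))
E
```

```text
t: 10.38
position: [0.5591, 0.105, 0.3037]
tcp_rot: [-3.076, 0.639, 0.0]
ft_force: [-2.3, 0.8, 0.1]
gripper_width: -0.0003
grip_force: 1.3
t 10.375 pos [559.1 105.  303.7] phi -23.5 psi 89.9 r 64.5 F [-2.3  0.8  0.1]
6.8 -0.1; 6.7 1.1; 6.6 1.8; 6.3 2.5; 6.0 3.1; 5.7 3.7; 5.3 4.3; 4.8 4.8; 4.2 5.3; 3.7 5.7; 
side 0.66 [0.57649755 0.08498407 0.134     ]
```

```bash
python3 -m crank '6.8 -0.1 0 0 0 0 0; 6.7 1.1 0 0 0 0 0; 6.6 1.8 0 0 0 0 0; 6.3 2.5 0 0 0 0 0; 6 3.1 0 0 0 0 0; 5.7 3.7 0 0 0 0 0; 5.3 4.3 0 0 0 0 0; 4.8 4.8 0 0 0 0 0; 4.2 5.3 0 0 0 0 0; 0 0 0 0 0 0 0'
cat > red.py <<'E'
from h import *
np.set_printoptions(precision=4,suppress=True)
for n in ('top','side'):
    c=cam(n); z=c['range_z']; vv,uu=np.mgrid[0:480,0:640]
    P=c['pos']+(np.stack([uu,vv,np.ones_like(uu)],-1)@np.linalg.inv(c['mtx']).T@c['Rcw'].T)*z[...,None]
    hs=cv2.cvtColor(c['pixels'],cv2.COLOR_RGB2HSV)
    red=((hs[...,0]<8)|(hs[...,0]>172))&(hs[...,1]>150)&(hs[...,2]>70)&(np.hypot(P[...,0]-.53,P[...,1]-.043)<.12)
    print(n,red.sum(),'uv',uu[red].mean() if red.any() else 0,vv[red].mean() if red.any() else 0,P[red].mean(0))
    for r in robot.spot_point('handle_mid',n)[:1]: print(n,r['confidence'],r['uv'],at_z(c,r['uv'],.134))
E
python3 plan.py 4 5; python3 red.py
```

```text
t: 11.82
position: [0.5964, 0.0588, 0.3037]
tcp_rot: [3.075, -0.641, 0.001]
ft_force: [0.5, 0.1, 0.4]
gripper_width: 0.0
grip_force: 0.0
t 11.825 pos [596.4  58.8 303.7] phi -23.5 psi 35.2 r 64.7 F [0.5 0.1 0.4]
2.7 3.6; 2.2 4.0; 1.9 4.1; 1.6 4.2; 1.3 4.3; 
top 0 uv 0 0 [nan nan nan]
side 15 uv 329.6 184.66666666666666 [0.5938 0.0417 0.1219]
side 0.53 [328.3, 176.3] [0.602  0.0292 0.134 ]red.py:8: RuntimeWarning: Mean of empty slice.
  print(n,red.sum(),'uv',uu[red].mean() if red.any() else 0,vv[red].mean() if red.any() else 0,P[red].mean(0))
  ret = um.true_divide(
```

```bash
python3 -m crank '2.7 3.6 0 0 0 0 0; 2.2 4 0 0 0 0 0; 0 0 0 0 0 0 0; -4.7 -7 0 0 0 0 0; -2 -8 0 0 0 0 0; 0 0 -33 0 0 0 0; 0 0 -33 0 0 0 0; 0 0 -34 0 0 0 0; 0 0 0 0 0 0 0; 0 0 0 0 0 0 0'
python3 - <<'E'
from h import *
np.set_printoptions(precision=4,suppress=True)
c=cam('wrist'); save(c,'w2.png')
for k,z in {'wheel_axis':.1,'handle_mid':.134,'handle':.109}.items():
    for r in robot.spot_point(k,'wrist')[:1]: print(k,r['confidence'],np.array(r['uv']),at_z(c,r['uv'],z))
for f in 'w1','w2':
    hs=cv2.cvtColor(cv2.imread(f'pics/{f}.png'),cv2.COLOR_BGR2HSV)
    m=(((hs[...,0]<8)|(hs[...,0]>172))&(hs[...,1]>150)&(hs[...,2]>70)).astype(np.uint8)
    n,l,s,ce=cv2.connectedComponentsWithStats(m)
    for i in range(1,n):
        if s[i,4]>150: print(f,s[i],ce[i],at_z(c,ce[i],.14))
E
```

```text
t: 13.28
position: [0.5971, 0.0679, 0.4031]
tcp_rot: [3.076, -0.638, -0.001]
ft_force: [-0.0, -0.0, -0.8]
gripper_width: -0.0003
grip_force: 0.0
wheel_axis 0.89 [367.  280.9] [0.5347 0.0444 0.1   ]
handle_mid 0.71 [170.3 302.3] [0.5918 0.1798 0.134 ]
handle 0.89 [364.1 202.2] [0.5986 0.0238 0.109 ]
w1 [349 192  36  39 894] [364.9989 210.3993] [0.6012 0.027  0.14  ]
w2 [353 197  36  38 916] [369.429  214.5513] [0.5974 0.0253 0.14  ]
```

```bash
python3 -m crank '0 0 33 0 0 0 0; 0 0 33 0 0 0 0; 0 0 33 0 0 0 0; 2 7 0 0 0 0 0; 4 6 0 0 0 0 0; 2 3 0 0 0 0 0; 1 2 0 0 0 0 0; 1 2 0 0 0 0 0; 0.6 2 0 0 0 0 0; 0 0 0 0 0 0 0'
python3 plan.py 2 3
python3 -m crank '-3 -6 0 0 0 0 0; -5 -8 0 0 0 0 0; -2 -8 0 0 0 0 0; 0 0 -33 0 0 0 0; 0 0 -33 0 0 0 0; 0 0 -34 0 0 0 0; 0 0 0 0 0 0 0; 0 0 0 0 0 0 0'
python3 - <<'E'
from h import *
np.set_printoptions(precision=4,suppress=True)
c=cam('wrist'); save(c,'w3.png')
hs=cv2.cvtColor(cv2.imread('pics/w3.png'),cv2.COLOR_BGR2HSV)
m=(((hs[...,0]<8)|(hs[...,0]>172))&(hs[...,1]>150)&(hs[...,2]>70)).astype(np.uint8)
n,l,s,ce=cv2.connectedComponentsWithStats(m)
for i in range(1,n):
    if s[i,4]>150: print(s[i],ce[i],at_z(c,ce[i],.14),'start .5951 .019')
E
```

```text
t: 14.72
position: [0.5984, 0.043, 0.3049]
tcp_rot: [3.076, -0.639, 0.001]
ft_force: [0.2, 0.9, 0.7]
gripper_width: 0.0002
grip_force: 0.6
t 14.725 pos [598.4  43.  304.9] phi -23.5 psi 21.2 r 65.5 F [0.2 0.9 0.7]
0.3 2.3; 0.7 2.2; 0.6 2.2; 
t: 15.72
position: [0.5977, 0.0676, 0.4041]
tcp_rot: [3.076, -0.638, -0.001]
ft_force: [0.5, -0.3, 0.3]
gripper_width: 0.0
grip_force: 0.0
[362 197  37  39 926] [379.0886 214.6091] [0.5951 0.0191 0.14  ] start .5951 .019
```

```bash
python3 -m crank '0 0 -30 0 0 0 0; 0 0 -30 0 0 0 0; 0 0 0 0 0 0 0; 0 0 0 0 0 0 0'; python3 -c "
from plant import robot
print(robot.finish_job())"
```

```text
t: 16.27
position: [0.5978, 0.0672, 0.4632]
tcp_rot: [3.075, -0.638, -0.003]
ft_force: [0.3, 0.3, 0.2]
gripper_width: -0.0001
grip_force: 0.0
the job is handed in; nothing more can be done
None
```

View pics/w3.png

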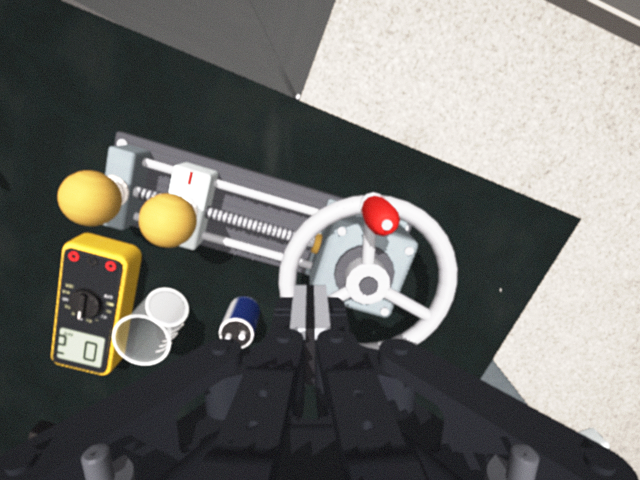

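The wheel was pushed clockwise through one full turn; in the last wrist picture the handle measures within about 1 mm of its starting place (red handle at about (379,215)), the capacitor, beaker and multimeter are still standing beside the stand, the arm was moved clear, and the job is handed in (no verdict was returned).

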